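# Set the neck-forming jaws to the gauge mark and lock them

### The arm

A 7-joint arm with a two-finger parallel gripper is mounted at the origin on the work surface. World frame = base frame: x ahead of the robot, y to its left, z up, the work surface at z = 0. Lengths are in m, angles in rad, forces in N, time in s.
With the tool pointing down it reaches from about 0.35 to 0.9 m from the base axis. Payload 8.1 kg.
Tool frame: the origin (TCP) lies at the centre of the arm's flange, where the gripper is bolted on; the fingertips stand 178 mm ahead of it and the grasp point (between the pads) lies 159 mm ahead of it; z points along the fingers, y is the direction in which the jaws open and shut (so a half turn about z gives the same grasp; the last joint's range is limited). The gripper opens to 92 mm and grips with 3 to 60 N. Pads are 19 mm wide; open, the fingers measure 130 mm over their backs; the gripper's body (75 mm by 190 mm) begins 47 mm behind the grasp point.
Start: joints at [-1.237, 0.434, 0.025, 1.573, -0.012, 1.134, -0.075], TCP at [0.264, 0.566, 0.405] pointing down, gripper open.
Joint ranges: [-2.62, 2.62], [-0.44, 2.09], [-1.27, 1.32], [0.08, 2.57], [-1.32, 4.46], [0.12, 2], [-2.74, 2.74]. Speed limits (rad/s): [2.22, 2.22, 3.01, 3.01, 3.14, 3.14, 3.14].

### API

Orientations are given as a unit quaternion [w, x, y, z].
In Python, from cell import env gives the robot as it stands.
- The arm moves only by the tool carry_out, never from a script. Its argument "series" is a list of rows, each an object of numbers: "ax", "ay", "az": the turn, a rotation vector about the tool's x, y, z in degrees; "dx", "dy", "dz": the shift along the tool's x, y, z in cm; "grip": the closure, from 0 (fully open) to 1 (shut). A call has 1 to 12 rows; each row is the pose to reach, as a shift and turn from the pose commanded when the call began, along the tool's axes at that moment; what a row does not reach only later rows make up. A row lasts 1/8 s, in which the tool goes at most 62.5 mm and 10.7 degrees, less where a joint would pass 70% of its speed; a pose out of reach is approached as far as the arm can. A call with a gripper value outside its range is refused whole. The fingers move at their own pace and stop on an object; "force" is the grip in N (left out, the last holds). Time passes only in rows, so rows that repeat a pose let the fingers close. It gives the time, the measured TCP pose, the force and the opening at its end, in the units of the state.
- env.observe(): the state, without advancing time (a new reading comes with each control period).
- env.snapshot(name): name is "scene" or "top"; returns a dict with "image" (420x560x3 uint8, red, green, blue), "range_z" (420x560 float32, m along the optical axis (not along the pixel's ray), 0 where there is no reading), "camera_matrix" (3x3 intrinsics, pixels), "distortion" ([k1, k2, p1, p2, k3] as OpenCV has them; the pictures are not rectified), "rvec" (rotation vector, rad) and "tvec" (3), from world to camera coordinates, as OpenCV has them. Camera axes: x right, y down, z forward; pixel columns grow to the right and rows downward; lengths in m; the calibration is good to about 2 mm. A picture is of the moment at which its call begins.
- env.sign_off(): hands the job in, once; it reports no verdict.
The state is a dict: "time_s": time; "joints": joint angles; "joint_vel": joint speeds; "joint_efforts": joint torques, N m; "tcp_pos": TCP position; "ee_rot": TCP orientation; "ft_force": force on the tool from outside, world axes, zero at the start; "torque": the same for the moment, N m; "finger_gap": opening from 0.0 (shut) to 1.0 (fully open).
Only numpy, scipy, OpenCV 4.12 (cv2) and the standard library are available. Lean on these libraries where they do the work, as an engineer would, in place of code of your own. Each camera call takes 0.05 s, during which the arm holds its last target. There are 200 camera calls.

### The job

With a fingertip, roll the brass knurled wheel of the jaw jig so that the gap between the dark jaws closes, until the black pointer on the moving jaw stands in the red gauge band; then push the red-ball lever fully over, away from the side it leans to, to lock the setting. Do not push the moving jaw itself, and do not pick up or shift any of the loose things on the bench.

Things in the scene. Friction and masses are not known exactly. Their poses are not given: they have to be found in the camera images.
- jig: the jaw jig, a green plate 110 x 360 x 20 mm screwed to the bench (place and yaw vary). Origin: centre of its underside, on the bench; x across, y along the plate, z up. At y -140 mm a fixed dark jaw (50 x 30 mm, top at 75 mm); then the moving jaw; at y +70 the brass wheel between grey cheeks (tops at 76 mm, 44 mm over their outsides); at y +145 the lever
- jaw: the moving dark jaw block, 50 x 30 mm, its top 77 mm above the bench; it slides along the jig's -y towards the fixed jaw, at most 55 mm from its start, and is driven only by the wheel. Origin: on the plate's top (20 mm above the bench), under the block's centre. At the start it stands at y = -50 of the jig (gap 60 mm)
- pointer (a point): tip of the black pointer, 2 mm wide, on the moving jaw's +x side, just above the white scale strip; moves with the jaw
- gauge_mark (a point): middle of the red gauge band, 6 mm wide along the jig's y and 22 mm across, clipped over the white scale strip with a red tab on the plate's +x edge. It does not move; at the start it lies 18 to 42 mm from the pointer in the jig's -y. Its axes are parallel to the jig's
- wheel_top (a point): top of the brass knurled wheel, mid-rim, 101 mm above the bench; fixed to the jig. Wheel 70 mm diameter, 24 mm wide, rigid axle along the jig's x, 35 mm below this point. Fine knurl, no teeth to catch: a fingertip resting on the rim with a few newtons and drawn along it turns it by friction (1 N along the rim is enough); keep the tip on the rim. It stays where left
- wheel (a joint): turn of the wheel, rad, 0 at the start, at most 3.93; grows when the wheel's top is rolled towards the jaws (the jig's -y), and 1 rad closes the gap by 14 mm; it can also be rolled back
- lever (a joint): lock lever, rad: 0 at the start (leaning 0.55 rad to the jig's -x), 1.1 fully over (leaning as far to +x, locked). Stiff, stays where left; about 1.5 N at the ball moves it. Its pivot is on the jig at x 0, y +145, 36 mm above the bench; it swings in the jig's x-z plane
- lever_ball (a point): centre of the lever's red ball, 20 mm diameter, 60 mm from the pivot; at the start 31 mm to the jig's -x of the pivot and 87 mm above the bench
- vial: loose clear glass vial, 26 mm diameter, 55 mm tall, white cap, by the jig; leave alone. Origin: centre of its underside
- amber: loose amber bottle, 36 mm diameter, 70 mm tall, by the jig; leave alone. Origin: centre of its underside
- plug: loose brass plug gauge, 30 mm diameter, 34 mm tall, by the jig; leave alone. Origin: centre of its underside
- paddle: loose flat paddle with a wooden handle lying on the bench; leave alone
- mug: loose blue mug, 76 mm diameter, 85 mm tall; leave alone. Origin: centre of its underside
- flask: loose green glass conical flask, 64 mm diameter, 88 mm tall; leave alone. Origin: centre of its underside
- spool: loose cork spool, 44 mm diameter, 36 mm tall; leave alone. Origin: centre of its underside

How it is judged:
On the way, in this order (a step that is already met when the one before it is completed fails the run):
1. the pointer stands in the red gauge band, the wheel at rest (y of pointer in the frame of gauge_mark between -0.003 and 0.003 m and velocity of joint wheel between -0.1 and 0.1 rad/s), for 0.2 s.
2. the lever is pushed fully over (value of joint lever above 0.9 rad), for 0.1 s.
At the end, for the whole second after the job is handed in: pointer tip within 3 mm of the middle of the red band along the jig, wheel at rest, and the lever at least 0.9 of its 1.1 rad over (all of step 1 and value of joint lever above 0.9 rad); the robot touches nothing.
It fails at once if the robot pushes the moving jaw itself (contact force between any of the fingers, the arm and jaw above 1 N).
It fails at once if a loose thing is knocked, lifted or carried (moved over 15 mm) (distance of any of vial, amber, plug, paddle, mug, flask, spool from where it was at the start of the episode above 0.015 m).
It also fails if it takes over 58 s, if anything falls off the work surface, if the arm or the gripper's body presses on something with over 40 N, if the wrist force passes 120 N, or if a joint passes its speed limit or range.

## Working session

There is one attempt and no reset: what is moved stays moved. The work goes in short steps, Python scripts to look and compute and a tool call to move; the robot and the scene stay as the last step left them, time stands still between calls to the robot, and variables do not carry over. Pictures are saved under pics/ and viewed, about 8 in all and at most 12, crops included, and the job is handed in when it is done.

Besides the shell and the picture viewer there is one more tool, called after ">>>" as name([rows], argument=value, ...), one row to a line, values as JSON. carry_out: Moves the arm, as the interface text tells. Its arguments: {"type":"object","properties":{"series":{"type":"array","items":{"type":"object","properties":{"ax":{"type":"number"},"ay":{"type":"number"},"az":{"type":"number"},"dx":{"type":"number"},"dy":{"type":"number"},"dz":{"type":"number"},"grip":{"type":"number"}}}},"force":{"type":"number"}},"required":["series"]}

```bash
mkdir -p pics; ls
cat > h.py <<'E'
import numpy as np, cv2
from cell import env
def snap(n):
    s=env.snapshot(n); s['R']=cv2.Rodrigues(np.array(s['rvec'],float))[0]; s['t']=np.array(s['tvec'],float).ravel(); s['n']=n; return s
def ray(s,uv):
    p=cv2.undistortPoints(np.array(uv,float).reshape(-1,1,2),np.array(s['camera_matrix']),np.array(s['distortion'])).reshape(-1,2)
    d=np.c_[p,np.ones(len(p))]@s['R']; return -s['R'].T@s['t'],d
def onz(s,uv,z):
    c,d=ray(s,uv); return c+d*((z-c[2])/d[:,2])[:,None]
def pts(s,uv):
    c,d=ray(s,uv); uv=np.array(uv,int).reshape(-1,2); return c+d*s['range_z'][uv[:,1],uv[:,0]][:,None]
def proj(s,P):
    return cv2.projectPoints(np.array(P,float).reshape(-1,1,3),np.array(s['rvec']),np.array(s['tvec']),np.array(s['camera_matrix']),np.array(s['distortion']))[0].reshape(-1,2)
def save(s,f,crop=None,k=1):
    im=s['image'][:,:,::-1]
    if crop: x0,y0,x1,y1=crop; im=im[y0:y1,x0:x1]
    cv2.imwrite('pics/'+f,cv2.resize(im,None,fx=k,fy=k,interpolation=cv2.INTER_CUBIC))
E
python3 - <<'E'
from h import *
import pickle
for n in('scene','top'):
    s=snap(n); save(s,n+'0.png'); pickle.dump(s,open(n+'.pkl','wb')); print(n,-s['R'].T@s['t'],s['R'][2])
print(env.observe())
E
```

```text
pics
scene [ 1.44405448 -0.14572274  0.75259635] [-0.81182064  0.08847936 -0.57716432]
top [ 0.28294383 -0.01551441  1.50189667] [ 0.15746686 -0.01256748 -0.9874443 ]
{'time_s': 0.1, 'joints': array([-1.2365919 ,  0.43513863,  0.02499392,  1.57399286, -0.01159596,
        1.13397177, -0.07509986]), 'joint_vel': array([-1.96536772e-03, -2.59711914e-03, -6.91707628e-04, -3.14833059e-03,
        1.81179327e-03, -1.78712539e-03,  9.54612994e-05]), 'joint_efforts': array([ 3.59984755e-03, -6.69118667e+01,  9.88289304e-01, -3.15133238e+01,
       -6.03953144e-02,  3.75290425e-02,  3.82738108e-05]), 'tcp_pos': array([0.26435626, 0.56611986, 0.40403775]), 'ee_rot': array([-8.03942579e-05,  2.16711930e-01,  9.76235357e-01, -6.78073562e-04]), 'ft_force': array([0.81472941, 0.7598504 , 0.79483285]), 'torque': array([ 0.02592613, -0.00570448,  0.01120365]), 'finger_gap': 1.0004254573614402}
```

View pics/scene0.png

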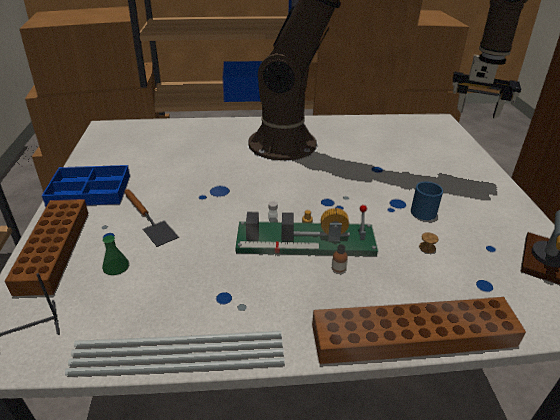

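View pics/top0.png

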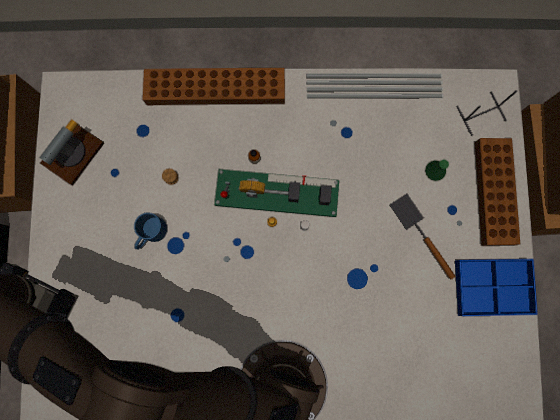

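Top view: the jig spans about (215-340, 168-217), with its lever at the left end near (224,194), the wheel at (252,186) and the red band at about (304,181). Bottles stand beside it at (254,155), (272,222) and (305,225). Next I'll measure these.

Run:
```python
from h import *
import pickle
S={n:pickle.load(open(n+'.pkl','rb')) for n in('scene','top')}
box={'top':(205,160,350,222),'scene':(225,195,385,262)}
for n,s in S.items():
    x0,y0,x1,y1=box[n]; hsv=cv2.cvtColor(s['image'],cv2.COLOR_RGB2HSV)
    def m(lo,hi):
        k=cv2.inRange(hsv,lo,hi); o=np.zeros_like(k); o[y0:y1,x0:x1]=k[y0:y1,x0:x1]; return o
    g=m((50,80,30),(90,255,255)); 
    v,u=np.nonzero(g); P=onz(s,np.c_[u,v],.02)
    hull=cv2.convexHull(P[:,:2].astype(np.float32)); r=cv2.minAreaRect(hull)
    print(n,'plate',r)
    for nm,k in(('red',m((0,150,80),(6,255,255))|m((174,150,80),(180,255,255))),('brass',m((14,120,70),(28,255,255)))):
        c,l,st,ce=cv2.connectedComponentsWithStats(k)
        for i in range(1,c):
            if st[i,4]>5:
                vv,uu=np.nonzero(l==i); p=pts(s,np.c_[uu,vv]); print(nm,st[i],ce[i].round(1),np.median(p,0).round(4),p.max(0).round(3))
save(S['top'],'topc.png',(205,140,350,235),5)
save(S['scene'],'scenec.png',(228,195,388,275),5)
```

```text
scene plate ((0.5668452978134155, 0.010108783841133118), (0.35552558302879333, 0.1266433745622635), 84.44786071777344)
red [360 205   7   5  23] [363.  207.4] [0.5421 0.1583 0.0907] [0.547 0.166 0.099]
red [275 242   4   8  16] [276.4 245.7] [ 0.5926 -0.068   0.0201] [ 0.606 -0.065  0.022]
brass [321 208  28  26 425] [333.9 219. ] [0.5701 0.0762 0.0813] [1.444 0.115 0.753]
brass [302 210  10  12  70] [307.  216.4] [0.4754 0.0257 0.0143] [0.485 0.038 0.034]
top plate ((0.5528351068496704, 0.009251430630683899), (0.3564807176589966, 0.10888644307851791), 84.16414642333984)
red [303 176   3   9  15] [303.5 179.4] [ 0.5927 -0.0684  0.0218] [ 0.602 -0.068  0.029]
red [220 191   7   6  31] [223.5 193.6] [0.5361 0.155  0.0953] [0.546 0.167 0.101]
brass [239 180  26  12 221] [251.7 185.2] [0.561  0.0766 0.0951] [0.577 0.116 0.108]
brass [267 217  10   5  36] [271.7 219.5] [0.4729 0.0233 0.0298] [0.482 0.038 1.502]
```

View pics/topc.png

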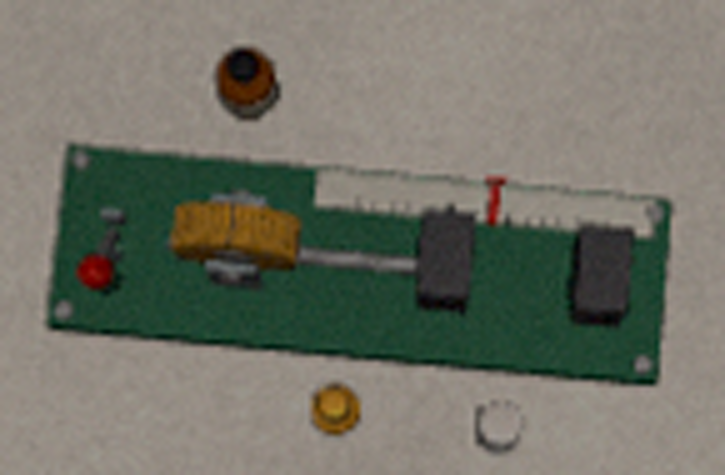

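View pics/scenec.png

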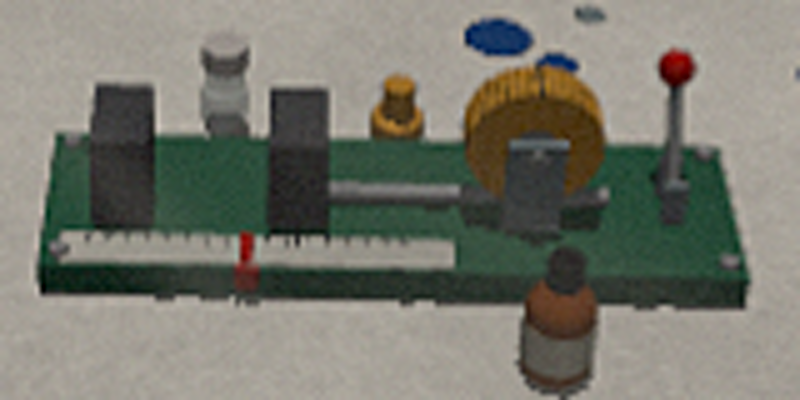

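Plan: the jig is centred at about (0.553, 0.009) with yaw about -5.8°. The band sits at jig y of about -73, so the jaw needs roughly 23 mm of travel, or 1.65 rad. I'll shut the gripper and move over the wheel's far side with tool y along jig y.

>>> carry_out([
  {"dx":-46.9,"dy":-30.2,"dz":0,"az":-19.2,"grip":1},
  {"dx":-46.9,"dy":-30.2,"dz":0,"az":-19.2,"grip":1},
  {"dx":-46.9,"dy":-30.2,"dz":0,"az":-19.2,"grip":1},
  {"dx":-46.9,"dy":-30.2,"dz":0,"az":-19.2,"grip":1},
  {"dx":-46.9,"dy":-30.2,"dz":0,"az":-19.2,"grip":1},
  {"dx":-46.9,"dy":-30.2,"dz":0,"az":-19.2,"grip":1},
  {"dx":-46.9,"dy":-30.2,"dz":0,"az":-19.2,"grip":1},
  {"dx":-46.9,"dy":-30.2,"dz":0,"az":-19.2,"grip":1},
  {"dx":-46.9,"dy":-30.2,"dz":0,"az":-19.2,"grip":1},
  {"dx":-46.9,"dy":-30.2,"dz":0,"az":-19.2,"grip":1},
  {"dx":-46.9,"dy":-30.2,"dz":7.5,"az":-19.2,"grip":1},
  {"dx":-46.9,"dy":-30.2,"dz":7.5,"az":-19.2,"grip":1},
], force=20)

```text
$.series[0]: bad value
```

>>> carry_out([
  {"ax":0,"ay":0,"az":-10,"dx":-5,"dy":-3,"dz":0,"grip":1},
], force=20)

```text
time_s: 0.22
tcp_pos: [0.2938, 0.5206, 0.4038]
ee_rot: [-0.001, 0.126, 0.992, 0.0]
ft_force: [1.9, -0.1, -0.8]
finger_gap: 0.938
```

>>> carry_out([
  {"ax":0,"ay":0,"az":-9.2,"dx":-36.6,"dy":-34.1,"dz":0,"grip":1},
  {"ax":0,"ay":0,"az":-9.2,"dx":-36.6,"dy":-34.1,"dz":0,"grip":1},
  {"ax":0,"ay":0,"az":-9.2,"dx":-36.6,"dy":-34.1,"dz":0,"grip":1},
  {"ax":0,"ay":0,"az":-9.2,"dx":-36.6,"dy":-34.1,"dz":0,"grip":1},
  {"ax":0,"ay":0,"az":-9.2,"dx":-36.6,"dy":-34.1,"dz":0,"grip":1},
  {"ax":0,"ay":0,"az":-9.2,"dx":-36.6,"dy":-34.1,"dz":0,"grip":1},
  {"ax":0,"ay":0,"az":-9.2,"dx":-36.6,"dy":-34.1,"dz":0,"grip":1},
  {"ax":0,"ay":0,"az":-9.2,"dx":-36.6,"dy":-34.1,"dz":0,"grip":1},
  {"ax":0,"ay":0,"az":-9.2,"dx":-36.6,"dy":-34.1,"dz":0,"grip":1},
  {"ax":0,"ay":0,"az":-9.2,"dx":-36.6,"dy":-34.1,"dz":0,"grip":1},
  {"ax":0,"ay":0,"az":-9.2,"dx":-36.6,"dy":-34.1,"dz":7.5,"grip":1},
  {"ax":0,"ay":0,"az":-9.2,"dx":-36.6,"dy":-34.1,"dz":7.5,"grip":1},
])

```text
time_s: 1.72
tcp_pos: [0.56, 0.0953, 0.3267]
ee_rot: [-0.003, 0.049, 0.999, -0.001]
ft_force: [-0.1, 0.4, 0.1]
finger_gap: 0.006
```

Run:
```python
from h import *
s=snap('scene'); o=env.observe(); print(o['tcp_pos'],o['ee_rot'])
save(s,'s1.png',(240,110,400,280),4.5/1.3)
t=o['tcp_pos']; print(proj(s,[[t[0],t[1],t[2]-.178]]))
```

```text
[0.56044462 0.09510084 0.32694278] [-2.85651382e-03  4.96183694e-02  9.98763980e-01 -6.07855906e-04]
[[342.48649797 193.56443561]]
```

View pics/s1.png

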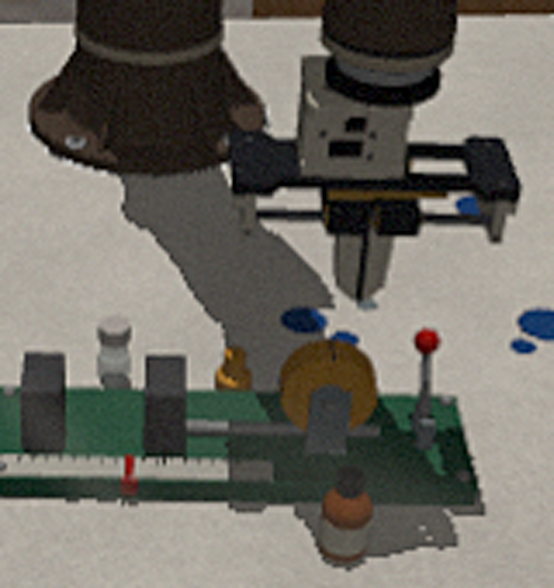

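>>> carry_out([
  {"ax":0,"ay":0,"az":0,"dx":0,"dy":0,"dz":4.3,"grip":1},
  {"ax":0,"ay":0,"az":0,"dx":0,"dy":0,"dz":4.6,"grip":1},
  {"ax":0,"ay":0,"az":0,"dx":0,"dy":0,"dz":4.8,"grip":1},
  {"ax":0,"ay":0,"az":0,"dx":0,"dy":0,"dz":4.8,"grip":1},
])

```text
time_s: 2.28
tcp_pos: [0.5627, 0.094, 0.2834]
ee_rot: [0.001, 0.051, 0.999, 0.0]
ft_force: [-0.2, 0.2, 0.2]
finger_gap: 0.004
```

>>> carry_out([
  {"ax":0,"ay":0,"az":0,"dx":0,"dy":0,"dz":0.2,"grip":1},
  {"ax":0,"ay":0,"az":0,"dx":0,"dy":0,"dz":0.2,"grip":1},
])

```text
time_s: 2.52
tcp_pos: [0.5621, 0.0937, 0.2801]
ee_rot: [0.0, 0.051, 0.999, 0.0]
ft_force: [0.1, -0.4, 0.8]
finger_gap: 0.007
```

>>> carry_out([
  {"ax":0,"ay":0,"az":0,"dx":0,"dy":0,"dz":0.2,"grip":1},
  {"ax":0,"ay":0,"az":0,"dx":0,"dy":0,"dz":0.3,"grip":1},
  {"ax":0,"ay":0,"az":0,"dx":0,"dy":0,"dz":0.3,"grip":1},
])

```text
time_s: 2.9
tcp_pos: [0.5623, 0.0938, 0.2777]
ee_rot: [0.0, 0.051, 0.999, 0.0]
ft_force: [-3.4, 0.0, 10.6]
finger_gap: 0.005
```

>>> carry_out([
  {"ax":0,"ay":0,"az":0,"dx":0,"dy":-0.4,"dz":-0.06,"grip":1},
  {"ax":0,"ay":0,"az":0,"dx":0,"dy":-0.8,"dz":-0.1,"grip":1},
  {"ax":0,"ay":0,"az":0,"dx":0,"dy":-1.2,"dz":-0.1,"grip":1},
  {"ax":0,"ay":0,"az":0,"dx":0,"dy":-1.6,"dz":-0.1,"grip":1},
  {"ax":0,"ay":0,"az":0,"dx":0,"dy":-2.0,"dz":-0.1,"grip":1},
  {"ax":0,"ay":0,"az":0,"dx":0,"dy":-2.4,"dz":-0.08,"grip":1},
  {"ax":0,"ay":0,"az":0,"dx":0,"dy":-2.8,"dz":-0.03,"grip":1},
  {"ax":0,"ay":0,"az":0,"dx":0,"dy":-2.8,"dz":-0.03,"grip":1},
])

```text
time_s: 3.9
tcp_pos: [0.5592, 0.0654, 0.2768]
ee_rot: [-0.0, 0.051, 0.999, -0.0]
ft_force: [-0.6, -1.6, 1.7]
finger_gap: 0.004
```

```bash
cat > gauge.py <<'E'
from h import *
import sys
s=snap('scene'); hsv=cv2.cvtColor(s['image'],cv2.COLOR_RGB2HSV)
# moving jaw +x face: dark pixels between jaws & wheel, row band on the face
C=np.array([.5528,.0093]); Y=np.array([.102,.9948]); X=np.array([.9948,-.102])
g=s['image'].astype(float)
# sample grey along jig y: on strip near jaw foot (pointer) and on the jaw +x face at z 50mm
ys=np.arange(-.16,.0,.0005)
def line(x,z):
    P=np.array([[*(C+X*x+Y*y),z] for y in ys]); uv=proj(s,P).astype(np.float32)
    return cv2.remap(s['image'],uv[:,0].reshape(1,-1),uv[:,1].reshape(1,-1),cv2.INTER_LINEAR)[0].astype(float)
f=np.mean([line(.025,z).mean(1) for z in (.04,.05,.06)],0); k=(f<np.median(f)*.0+42)
d=np.abs(np.diff(np.convolve(f,np.ones(5)/5,'same')))
print('face',' '.join('%d:%d'%(ys[i]*1e3,f[i]) for i in range(0,len(ys),6)))
for x in(.028,.032,.036,.04,.044,.048):
    l=line(x,.021); r=l[:,0]-l[:,1]; 
    print(x,'red y',round((ys*np.clip(r-20,0,None)).sum()/max(1,np.clip(r-20,0,None).sum())*1e3,1),'darkest',ys[60:300][l[60:300].sum(1).argmin()]*1e3)
save(s,sys.argv[1],(230,190,350,265),6)
E
python3 gauge.py g1.png
```

```text
face -160:67 -157:70 -154:71 -151:57 -148:52 -145:55 -142:56 -138:53 -135:54 -132:54 -129:52 -126:50 -123:46 -120:44 -117:62 -114:66 -111:65 -108:64 -105:63 -102:63 -99:61 -96:61 -93:61 -90:62 -87:62 -84:61 -81:62 -78:63 -75:64 -72:47 -69:36 -66:37 -63:37 -60:38 -57:36 -54:41 -51:41 -48:36 -45:41 -42:49 -39:71 -36:75 -33:70 -30:66 -27:61 -24:60 -21:62 -18:62 -15:64 -12:62 -9:62 -6:63 -3:62 0:65
0.028 red y 0.0 darkest -57.999999999999915
0.032 red y -72.1 darkest -60.999999999999915
0.036 red y -71.9 darkest -30.49999999999989
0.04 red y -71.8 darkest -71.49999999999993
0.044 red y -71.9 darkest -71.49999999999993
0.048 red y -71.8 darkest -73.49999999999993
```

View pics/g1.png

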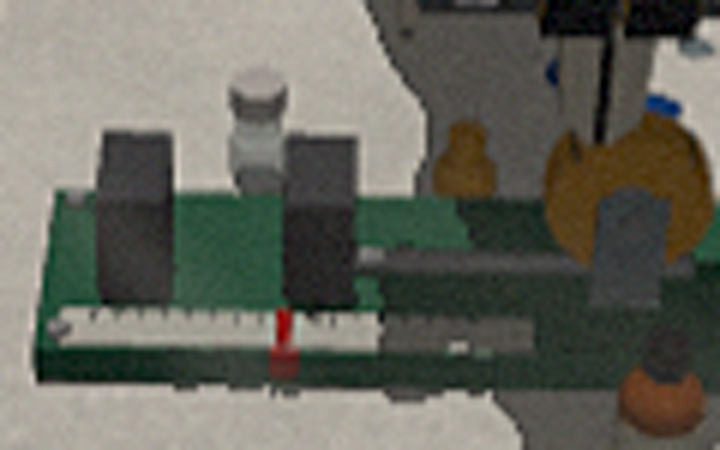

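The jaw has moved about 11.5 mm: the wheel mark rolled left and the jaw face is now at about (283-355). About 12 mm remains. I'll lift, go back and make a second, slightly shorter stroke.

>>> carry_out([
  {"ax":0,"ay":0,"az":0,"dx":0,"dy":0,"dz":-2,"grip":1},
  {"ax":0,"ay":0,"az":0,"dx":0,"dy":2.6,"dz":-2,"grip":1},
  {"ax":0,"ay":0,"az":0,"dx":0,"dy":2.6,"dz":-1,"grip":1},
  {"ax":0,"ay":0,"az":0,"dx":0,"dy":2.6,"dz":-0.4,"grip":1},
  {"ax":0,"ay":0,"az":0,"dx":0,"dy":2.6,"dz":-0.1,"grip":1},
  {"ax":0,"ay":0,"az":0,"dx":0,"dy":2.6,"dz":0.02,"grip":1},
  {"ax":0,"ay":0,"az":0,"dx":0,"dy":2.6,"dz":0.02,"grip":1},
])

```text
time_s: 4.82
tcp_pos: [0.5616, 0.0924, 0.2778]
ee_rot: [-0.0, 0.051, 0.999, 0.001]
ft_force: [-6.6, 4.9, 15.4]
finger_gap: 0.003
```

>>> carry_out([
  {"ax":0,"ay":0,"az":0,"dx":0,"dy":-0.3,"dz":-0.04,"grip":1},
  {"ax":0,"ay":0,"az":0,"dx":0,"dy":-0.7,"dz":-0.07,"grip":1},
  {"ax":0,"ay":0,"az":0,"dx":0,"dy":-1.1,"dz":-0.08,"grip":1},
  {"ax":0,"ay":0,"az":0,"dx":0,"dy":-1.5,"dz":-0.08,"grip":1},
  {"ax":0,"ay":0,"az":0,"dx":0,"dy":-1.9,"dz":-0.06,"grip":1},
  {"ax":0,"ay":0,"az":0,"dx":0,"dy":-2.2,"dz":-0.04,"grip":1},
  {"ax":0,"ay":0,"az":0,"dx":0,"dy":-2.2,"dz":-0.04,"grip":1},
  {"ax":0,"ay":0,"az":0,"dx":0,"dy":-2.2,"dz":-2,"grip":1},
  {"ax":0,"ay":0,"az":0,"dx":0,"dy":-2.2,"dz":-4,"grip":1},
])

```text
time_s: 5.95
tcp_pos: [0.5594, 0.0688, 0.3167]
ee_rot: [-0.001, 0.052, 0.999, -0.0]
ft_force: [-0.0, -0.7, -0.6]
finger_gap: 0.008
```

```bash
cat > g2.py <<'E'
from h import *
import pickle,sys
C=np.array([.5528,.0093]); Y=np.array([.102,.9948]); X=np.array([.9948,-.102])
ys=np.arange(-.16,.0,.0005)
def line(s,x,z):
    P=np.array([[*(C+X*x+Y*y),z] for y in ys]); uv=proj(s,P).astype(np.float32)
    return cv2.remap(s['image'],uv[:,0].reshape(1,-1),uv[:,1].reshape(1,-1),cv2.INTER_LINEAR)[0].astype(float)
def edges(s,x,zs):
    f=np.mean([line(s,x,z).mean(1) for z in zs],0) if np.isscalar(x) else np.mean([line(s,a,zs[0]).mean(1) for a in x],0)
    return f
def xing(f,lo,hi,th,fall):
    i=[k for k in range(len(ys)-1) if lo<ys[k]<hi and ((f[k]>th>=f[k+1]) if fall else (f[k]<th<=f[k+1]))]
    return [round(1e3*(ys[k]+.0005*(th-f[k])/(f[k+1]-f[k])),1) for k in i]
new={n:snap(n) for n in('scene','top')}
for n in new:
    old=pickle.load(open(n+'.pkl','rb'))
    for nm,s in(('old',old),('new',new[n])):
        if n=='scene': f=edges(s,.025,(.04,.05,.06))
        else: f=edges(s,np.arange(-.02,.021,.005),(.077,))
        r=np.mean([np.clip((lambda l:l[:,0]-l[:,1])(line(s,x,.021))-20,0,None) for x in(.036,.04,.044)],0)
        print(n,nm,'jaw -y edge',xing(f,-.11,-.02,np.median(f[100:180])*.75,True),'+y',xing(f,-.11,-.02,np.median(f[100:180])*.75,False),'band',round((ys*r).sum()/r.sum()*1e3,1))
        for x in (.027,.03,.033): l=line(s,x,.023).mean(1); print('  x',x,' '.join('%d'%v for v in l[120:260:2]))
save(new['scene'],sys.argv[1],(250,210,310,255),12)
E
python3 g2.py g2.png
```

```text
scene old jaw -y edge [np.float64(-61.1)] +y [np.float64(-33.6)] band -71.9
  x 0.027 63 64 66 67 63 60 59 59 59 58 57 58 61 63 62 60 59 60 59 58 56 56 57 59 59 59 59 59 59 60 61 62 59 57 57 58 58 52 48 43 39 36 35 35 35 38 42 40 38 36 38 39 38 35 32 34 36 38 40 42 40 39 38 39 39 38 37 37 38 38
  x 0.03 63 63 63 62 61 60 59 58 58 58 57 57 58 58 58 60 60 60 61 62 62 63 61 59 60 62 63 60 57 56 57 57 57 57 57 58 58 55 50 45 39 32 30 27 27 31 34 33 32 31 33 35 32 29 25 29 32 34 34 35 33 31 30 32 33 32 31 31 33 35
  x 0.033 74 78 81 82 81 80 78 77 76 78 79 78 72 66 65 66 67 67 67 67 67 67 67 67 66 64 62 63 64 64 62 61 62 63 64 65 65 57 48 39 31 22 19 17 17 20 24 23 21 22 25 28 26 24 20 24 31 32 31 31 34 34 36 38 43 40 38 38 36 33
scene new jaw -y edge [np.float64(-82.4)] +y [np.float64(-52.4)] band -71.8
  x 0.027 67 66 65 64 64 64 64 65 66 67 68 68 66 65 65 65 63 58 53 47 39 34 34 33 32 30 30 32 35 36 36 35 33 32 32 34 36 35 35 34 33 33 33 34 34 34 34 34 35 39 51 63 65 63 62 62 63 62 62 61 61 60 60 60 60 60 61 61 61 62
  x 0.03 63 62 63 62 64 65 65 63 62 62 62 61 60 59 59 60 60 59 57 50 
[... 1196 characters left out ...]
2.7)] band -74.6
  x 0.027 51 51 51 52 53 53 53 53 53 52 52 51 52 52 54 57 60 61 61 61 59 56 54 55 56 58 58 58 57 57 56 55 55 55 54 55 55 57 58 60 61 58 55 51 44 37 34 40 47 52 54 54 55 54 55 54 53 51 50 51 52 52 52 52 50 46 41 39 37 34
  x 0.03 70 71 71 68 63 61 65 70 73 73 72 70 63 55 51 55 59 61 59 57 56 56 57 57 58 58 57 56 55 54 56 56 56 55 54 55 55 56 56 57 57 55 53 52 46 39 34 43 55 66 62 58 55 57 58 59 60 60 61 63 65 66 68 69 68 59 49 41 39 37
  x 0.033 123 123 122 114 104 94 102 111 121 120 119 117 102 87 71 65 59 53 52 52 52 55 56 57 57 57 56 56 56 57 59 61 61 58 56 55 57 59 60 60 60 58 53 49 48 51 54 68 87 107 110 106 103 100 98 94 99 105 113 116 119 123 123 122 120 94 69 40 39 37
```

View pics/g2.png

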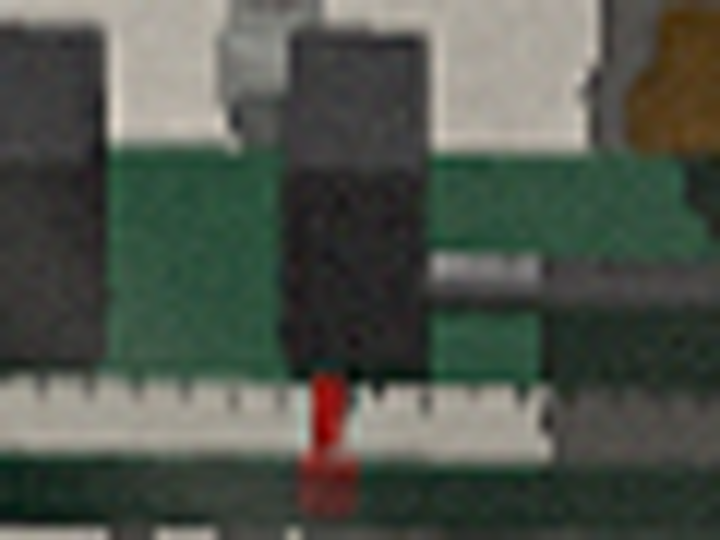

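No slip so far: 50 mm of rim travel gives 20.0 mm, and the image shows about 20 mm. About 4.4 mm should remain. I'll check that against the fixed jaw's edges using colour contrast in both views, without viewing another picture.

```bash
cat > g3.py <<'E'
import io,contextlib
src=open('g2.py').read().split('new=')[0]; exec(src)
new={n:snap(n) for n in('scene','top')}
def gr(s,x,z): l=line(s,x,z); return l[:,1]-l[:,0]
ys=np.arange(-.175,.0,.0005)
def half(f,lo,hi):
    m=(ys>lo)&(ys<hi); a=f[m]; th=(np.percentile(a,90)+np.percentile(a,10))/2
    return [round(float(1e3*(ys[k]+.0005*(th-f[k])/(f[k+1]-f[k]))),1) for k in np.nonzero(m)[0][:-1] if (f[k]-th)*(f[k+1]-th)<0]
for n,s in new.items():
    old=pickle.load(open(n+'.pkl','rb'))
    for nm,q in(('old',old),('new',s)):
        f=np.mean([gr(q,.025,z) for z in(.03,.035,.04)],0) if n=='scene' else np.mean([gr(q,x,.076) for x in(-.015,-.01,0,.01,.015)],0)
        r=np.mean([np.clip((lambda l:l[:,0]-l[:,1])(line(q,x,.021))-20,0,None) for x in(.036,.04,.044)],0)
        print(n,nm,half(f,-.17,0),'band',round((ys*r).sum()/r.sum()*1e3,1))
E
python3 g3.py
```

```text
scene old [-151.7, -118.6, -61.9, -28.9] band -71.9
scene new [-151.8, -118.7, -82.5, -49.2, -48.0, -43.5, -28.4] band -71.8
top old [-154.0, -120.7, -64.5, -33.0] band -74.5
top new [-153.8, -120.9, -84.7, -53.5, -33.9] band -74.6
```

>>> carry_out([
  {"ax":0,"ay":0,"az":0,"dx":0,"dy":1.6,"dz":1,"grip":1},
  {"ax":0,"ay":0,"az":0,"dx":0,"dy":1.6,"dz":3.4,"grip":1},
  {"ax":0,"ay":0,"az":0,"dx":0,"dy":1.6,"dz":3.75,"grip":1},
  {"ax":0,"ay":0,"az":0,"dx":0,"dy":1.6,"dz":3.92,"grip":1},
  {"ax":0,"ay":0,"az":0,"dx":0,"dy":1.6,"dz":3.92,"grip":1},
  {"ax":0,"ay":0,"az":0,"dx":0,"dy":1.2,"dz":3.92,"grip":1},
  {"ax":0,"ay":0,"az":0,"dx":0,"dy":0.8,"dz":3.92,"grip":1},
  {"ax":0,"ay":0,"az":0,"dx":0,"dy":0.4,"dz":3.92,"grip":1},
  {"ax":0,"ay":0,"az":0,"dx":0,"dy":0.35,"dz":3.92,"grip":1},
  {"ax":0,"ay":0,"az":0,"dx":0,"dy":0.35,"dz":3.92,"grip":1},
  {"ax":0,"ay":0,"az":0,"dx":0,"dy":0.35,"dz":2,"grip":1},
  {"ax":0,"ay":0,"az":0,"dx":0,"dy":0.35,"dz":0,"grip":1},
])

```text
time_s: 7.65
tcp_pos: [0.5595, 0.0743, 0.3158]
ee_rot: [-0.001, 0.051, 0.999, -0.0]
ft_force: [0.5, -0.3, 0.7]
finger_gap: 0.004
```

```bash
cat >> g3.py <<'E'
a=cv2.resize(new['scene']['image'][222:252,255:305],None,fx=14,fy=14,interpolation=cv2.INTER_CUBIC)
b=cv2.resize(new['top']['image'][168:208,283:343],None,fx=700/60,fy=700/60,interpolation=cv2.INTER_CUBIC)[:,:700]
o=cv2.convertScaleAbs(np.vstack([a,b])[:, :, ::-1],alpha=1.8); o=cv2.resize(o,None,fx=.66,fy=.66)
cv2.imwrite('pics/g3.png',o)
E
python3 g3.py
```

```text
scene old [-151.7, -118.6, -61.9, -28.9] band -71.9
scene new [-151.7, -118.6, -88.1, -53.0, -51.0, -44.0, -44.0, -40.2, -27.2, -26.0, -26.0, -25.0, -25.0] band -71.4
top old [-154.0, -120.7, -64.5, -33.0] band -74.5
top new [-120.9, -90.6, -59.4, -27.6] band -74.6
```

View pics/g3.png

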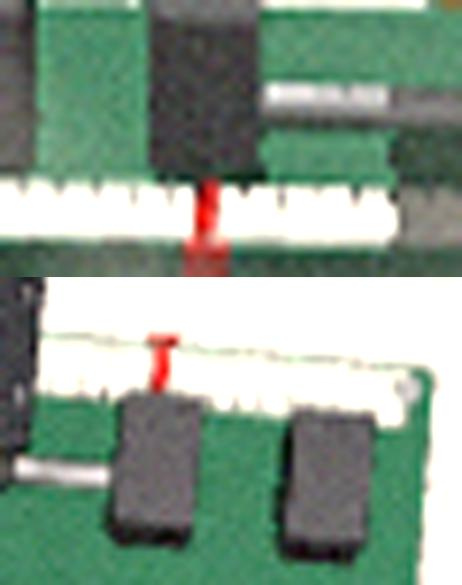

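Run:
```python
from h import *
import pickle
old=pickle.load(open('scene.pkl','rb'))
ims=[snap('scene')['image'].astype(float) for _ in range(6)]; new=np.mean(ims,0)
for nm,im in(('old',old['image'].astype(float)),('new',new)):
    print(nm,'cols 270..292')
    for v in range(239,249): print(v,' '.join('%d/%d'%(im[v,u,0],im[v,u,1]) for u in range(270,293)))
```

```text
old cols 270..292
239 39/76 49/83 48/75 45/77 36/74 45/76 42/74 46/78 47/79 44/74 40/76 37/48 37/36 41/39 46/45 38/36 43/37 39/34 39/38 43/45 42/43 44/42 42/35
240 40/74 41/73 46/79 44/78 47/81 41/77 44/83 31/78 37/77 41/72 43/76 36/64 35/36 25/36 34/43 33/37 35/43 30/29 35/44 39/44 33/38 34/42 37/40
241 85/102 54/83 54/85 54/86 54/85 55/84 96/51 97/58 71/68 46/86 49/82 24/60 18/23 6/24 21/30 14/25 20/32 16/21 16/31 20/32 14/30 21/36 14/30
242 143/143 135/137 131/131 103/109 137/141 127/136 123/20 131/17 115/55 136/145 125/131 45/53 133/127 132/126 128/123 97/96 132/129 39/39 133/130 99/99 134/132 132/128 128/123
243 161/157 161/155 156/147 117/113 158/158 155/159 141/39 143/19 123/58 165/168 162/159 122/120 169/161 161/158 157/150 90/89 161/157 45/42 168/165 145/139 158/157 163/160 156/152
244 151/149 158/154 154/152 132/131 155/154 156/160 127/25 136/16 106/55 159/167 156/154 151/148 155/151 152/149 147/148 124/120 158/152 118/115 160/155 151/148 154/150 155/154 153/150
245 148/145 156/151 149/143 150/149 155/156 151/157 120/23 141/22 130/85 158/162 155/152 153/149 155/150 152/146 
[... 1600 characters left out ...]
0/157 160/157 161/157 162/161 162/167 126/24 148/24 139/89 165/173 161/161 161/157 161/157 160/155 161/156 158/155 156/153 158/155 157/154 157/153 159/155 160/155 159/156
246 164/161 166/162 168/162 168/164 169/170 165/171 111/20 139/30 147/101 165/172 165/163 166/161 165/161 164/159 162/158 161/157 160/157 162/158 164/159 162/158 162/158 164/158 162/158
247 127/132 126/131 128/130 133/135 131/131 166/133 123/44 122/62 142/110 153/140 138/144 139/141 135/132 134/131 134/131 145/138 157/150 157/151 157/151 158/151 158/151 158/152 154/148
248 65/78 64/80 64/80 65/80 71/69 131/62 123/41 116/57 127/73 121/75 73/94 76/91 70/82 72/84 71/83 86/93 99/105 99/107 99/106 102/108 101/107 101/107 102/108
```

The pointer shows up as the dark pixel. It was at column 287.0 at the start and is now at 276.2, inside the band centred at 276.85. That puts it about 1.4 mm past the middle, so I'll roll back about 3 mm of rim.

>>> carry_out([
  {"ax":0,"ay":0,"az":0,"dx":0,"dy":0,"dz":3.4,"grip":1},
  {"ax":0,"ay":0,"az":0,"dx":0,"dy":0,"dz":3.7,"grip":1},
  {"ax":0,"ay":0,"az":0,"dx":0,"dy":0,"dz":3.8,"grip":1},
  {"ax":0,"ay":0,"az":0,"dx":0,"dy":0,"dz":3.92,"grip":1},
  {"ax":0,"ay":0,"az":0,"dx":0,"dy":0,"dz":3.92,"grip":1},
  {"ax":0,"ay":0,"az":0,"dx":0,"dy":0.15,"dz":3.92,"grip":1},
  {"ax":0,"ay":0,"az":0,"dx":0,"dy":0.3,"dz":3.92,"grip":1},
  {"ax":0,"ay":0,"az":0,"dx":0,"dy":0.3,"dz":3.92,"grip":1},
  {"ax":0,"ay":0,"az":0,"dx":0,"dy":0.3,"dz":3.0,"grip":1},
  {"ax":0,"ay":0,"az":0,"dx":0,"dy":0.3,"dz":0,"grip":1},
])

```text
time_s: 9.3
tcp_pos: [0.5595, 0.0763, 0.316]
ee_rot: [-0.002, 0.051, 0.999, -0.001]
ft_force: [1.0, -0.3, 0.3]
finger_gap: 0.004
```

```bash
python3 g3.py
python3 - <<'E'
from h import *
o=env.observe(); print(o['time_s'],o['tcp_pos'])
new=np.mean([snap('scene')['image'].astype(float) for _ in range(6)],0)
for v in range(240,246): print(v,' '.join('%d/%d'%(new[v,u,0],new[v,u,1]) for u in range(272,283)))
E
```

```text
scene old [-151.7, -118.6, -61.9, -28.9] band -71.9
scene new [-151.7, -118.7, -87.5, -54.6, -50.2, -43.5, -39.8, -35.5, -34.5, -34.5, -20.6] band -72.0
top old [-154.0, -120.7, -64.5, -33.0] band -74.5
top new [-153.9, -120.9, -89.6, -58.3, -24.8] band -74.8
9.4 [0.56118164 0.07644028 0.31958995]
240 27/33 26/35 27/38 26/39 22/38 18/23 24/40 28/37 27/39 30/40 28/36
241 22/34 39/53 18/35 32/38 96/31 29/25 63/36 21/40 16/32 14/27 18/31
242 133/129 106/106 137/138 136/138 129/26 33/18 124/50 140/144 129/129 46/46 139/135
243 166/160 123/120 173/172 170/171 143/37 55/15 138/57 176/181 169/167 135/129 173/168
244 158/154 143/141 161/162 161/165 137/31 119/15 120/64 167/175 164/164 165/161 163/159
245 160/156 161/158 162/160 160/166 125/22 151/25 138/86 166/171 161/158 163/159 161/158
```

The pointer is now at column 277.0 and the band centre at 276.86, so it's centred. Next I'll approach the lever from its -x side.

>>> carry_out([
  {"ax":0,"ay":0,"az":0,"dx":3.2,"dy":4,"dz":-1,"grip":1},
  {"ax":0,"ay":0,"az":0,"dx":6.4,"dy":7.6,"dz":-1,"grip":1},
  {"ax":0,"ay":0,"az":0,"dx":6.4,"dy":7.6,"dz":-1,"grip":1},
  {"ax":0,"ay":0,"az":0,"dx":6.4,"dy":7.6,"dz":3,"grip":1},
  {"ax":0,"ay":0,"az":0,"dx":6.4,"dy":7.6,"dz":5.9,"grip":1},
  {"ax":0,"ay":0,"az":0,"dx":6.4,"dy":7.6,"dz":5.9,"grip":1},
  {"ax":0,"ay":0,"az":0,"dx":6.4,"dy":7.6,"dz":5.9,"grip":1},
])

```text
time_s: 10.58
tcp_pos: [0.505, 0.158, 0.2585]
ee_rot: [0.0, 0.051, 0.999, 0.0]
ft_force: [0.2, 1.2, 1.0]
finger_gap: 0.004
```

Run:
```python
from h import *
o=env.observe(); t=o['tcp_pos']; d=t[:2]-[.5528,.0093]; print(t,o['ft_force'],'jig',d@[.9948,-.102],d@[.102,.9948],'tip z',t[2]-.178)
s=snap('scene'); save(s,'l1.png',(310,150,410,250),5)
```

```text
[0.50499041 0.15803936 0.25852999] [0.20647168 1.15267794 1.00995853] jig -0.06273239156180173 0.14308934007676619 tip z 0.08052998968046549
```

View pics/l1.png

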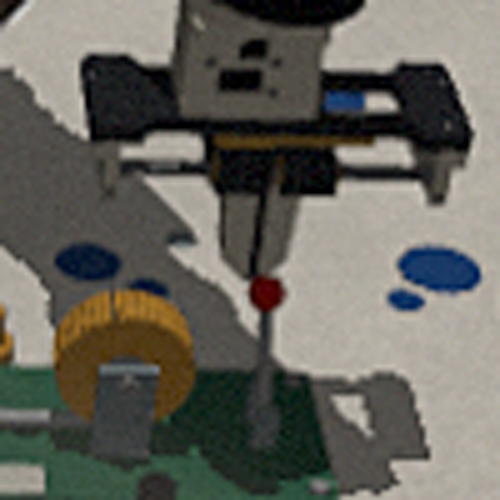

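The shut fingertip is directly behind the red ball (265,292). Now I'll push across.

>>> carry_out([
  {"ax":0,"ay":0,"az":0,"dx":-1,"dy":0,"dz":0,"grip":1},
  {"ax":0,"ay":0,"az":0,"dx":-1.8,"dy":0,"dz":0,"grip":1},
  {"ax":0,"ay":0,"az":0,"dx":-2.6,"dy":0,"dz":0,"grip":1},
  {"ax":0,"ay":0,"az":0,"dx":-3.4,"dy":0,"dz":0,"grip":1},
  {"ax":0,"ay":0,"az":0,"dx":-4.2,"dy":0,"dz":0,"grip":1},
  {"ax":0,"ay":0,"az":0,"dx":-5.0,"dy":0,"dz":0,"grip":1},
  {"ax":0,"ay":0,"az":0,"dx":-5.8,"dy":0,"dz":0,"grip":1},
  {"ax":0,"ay":0,"az":0,"dx":-6.6,"dy":0,"dz":0,"grip":1},
  {"ax":0,"ay":0,"az":0,"dx":-7.2,"dy":0,"dz":0,"grip":1},
  {"ax":0,"ay":0,"az":0,"dx":-7.2,"dy":0,"dz":0,"grip":1},
])

```text
time_s: 11.88
tcp_pos: [0.5765, 0.151, 0.2578]
ee_rot: [0.0, 0.051, 0.999, 0.0]
ft_force: [0.5, 0.2, 0.1]
finger_gap: 0.004
```

```bash
cat > ball.py <<'E'
from h import *
o=env.observe(); t=o['tcp_pos']; d=t[:2]-[.5528,.0093]; print(t,o['ft_force'],'jig',d@[.9948,-.102],d@[.102,.9948])
for n,b in(('top',(205,165,245,215)),('scene',(340,190,390,250))):
    s=snap(n); hsv=cv2.cvtColor(s['image'],cv2.COLOR_RGB2HSV); k=cv2.inRange(hsv,(0,150,60),(6,255,255))|cv2.inRange(hsv,(174,150,60),(180,255,255))
    v,u=np.nonzero(k); m=(u>b[0])&(u<b[2])&(v>b[1])&(v<b[3]); u,v=u[m],v[m]
    if len(u)<4: print(n,'none'); continue
    p=onz(s,[[u.mean(),v.mean()]],.087)[0]; q=p[:2]-[.5528,.0093]; print(n,len(u),u.mean(),v.mean(),'ball jig x,y at z.087',q@[.9948,-.102],q@[.102,.9948])
E
python3 ball.py
```

```text
[0.57652133 0.1509576  0.25779915] [0.53538296 0.18847226 0.11620209] jig 0.009148907114601102 0.14334055863459574
top none
scene 37 366.43243243243245 222.94594594594594 ball jig x,y at z.087 0.03389849050679956 0.1479565366057617
```

>>> carry_out([
  {"ax":0,"ay":0,"az":0,"dx":-0.3,"dy":0,"dz":0,"grip":1},
  {"ax":0,"ay":0,"az":0,"dx":-0.5,"dy":0,"dz":0,"grip":1},
  {"ax":0,"ay":0,"az":0,"dx":-0.5,"dy":0,"dz":0,"grip":1},
])

```text
time_s: 12.35
tcp_pos: [0.5792, 0.151, 0.2575]
ee_rot: [-0.002, 0.05, 0.999, -0.0]
ft_force: [-8.9, 0.5, 6.4]
finger_gap: 0.005
```

```bash
python3 ball.py
```

```text
[0.57915655 0.15104198 0.25753889] [-8.91005027  0.51594612  6.37092389] jig 0.011761811910436414 0.14369329260696723
top none
scene 38 366.5 223.0 ball jig x,y at z.087 0.03411155574547744 0.14809358615394033
```

The reaction jumped to about 9 N and the ball didn't move, so the lever is at its stop. I'll back off, lift clear and do the final check.

>>> carry_out([
  {"ax":0,"ay":0,"az":0,"dx":1.5,"dy":0,"dz":0,"grip":1},
  {"ax":0,"ay":0,"az":0,"dx":4,"dy":0,"dz":0,"grip":1},
  {"ax":0,"ay":0,"az":0,"dx":6,"dy":0,"dz":0,"grip":1},
  {"ax":0,"ay":0,"az":0,"dx":6,"dy":0,"dz":-5,"grip":1},
  {"ax":0,"ay":0,"az":0,"dx":6,"dy":0,"dz":-10,"grip":1},
  {"ax":0,"ay":0,"az":0,"dx":6,"dy":5,"dz":-14,"grip":1},
  {"ax":0,"ay":0,"az":0,"dx":6,"dy":10,"dz":-14,"grip":1},
  {"ax":0,"ay":0,"az":0,"dx":6,"dy":10,"dz":-14,"grip":1},
  {"ax":0,"ay":0,"az":0,"dx":6,"dy":10,"dz":-14,"grip":1},
])

```text
time_s: 13.58
tcp_pos: [0.5311, 0.2558, 0.3976]
ee_rot: [0.0, 0.051, 0.999, -0.0]
ft_force: [-0.4, 0.8, -0.3]
finger_gap: 0.005
```

```bash
python3 ball.py
python3 - <<'E'
from h import *
S=[snap('scene') for _ in range(6)]; new=np.mean([s['image'].astype(float) for s in S],0)
for v in range(241,245): print(v,' '.join('%d/%d'%(new[v,u,0],new[v,u,1]) for u in range(273,282)))
save(S[0],'end.png')
E
```

```text
[0.53107886 0.25575821 0.39755763] [-0.43703738  0.82170188 -0.27245094] jig -0.04674692552058725 0.24296107352584806
top 34 226.0 172.26470588235293 ball jig x,y at z.087 0.032443515403547424 0.14563828288283598
scene 44 366.5 222.86363636363637 ball jig x,y at z.087 0.03355968067798171 0.14817284160286817
241 37/52 23/37 32/40 94/31 26/23 64/34 19/37 20/35 11/25
242 105/105 135/136 134/135 127/22 33/18 123/51 138/142 129/128 50/51
243 120/117 167/166 166/168 141/34 54/11 138/61 174/179 163/162 135/129
244 143/140 160/160 159/163 135/31 117/14 117/64 166/173 162/160 162/159
```

View pics/end.png

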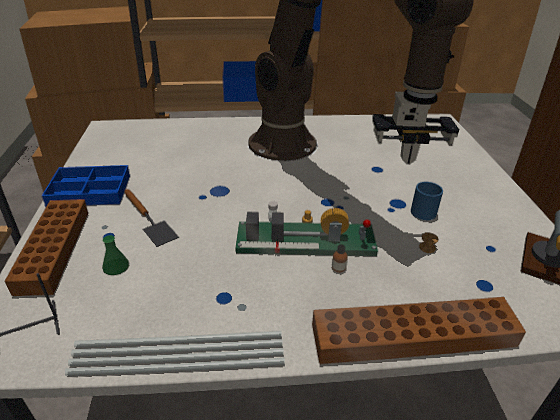

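The lever is fully over: the ball is at (366,223) and both views put it at jig x of about +32 to +34 mm. The pointer is in the band at column 277, the loose things look unmoved, and the arm is clear.

```bash
python3 -c "
from cell import env
print(env.sign_off())"
```

```text
the job is handed in; nothing more can be done
None
```

The gap is set, the lever is locked and the job is handed in; the hand-in gave no verdict. I closed the gap with three fingertip strokes on the wheel rim, went about 1.4 mm too far, and rolled back slightly. I then pushed the lever over from its -x side until it hit its stop, and lifted the arm clear. It took about 14 s of the 58 s.

**Last checks:**
- **Pointer:** it sits at image column 277.0 and the band centre at 276.86, which is about 0.3 mm apart. It read the same before and after the lever push.
- **Lever:** the ball is at jig x of about +32 mm in the top view and +34 mm in the scene view; fully over is nominally +31 mm. At the end of the push the reaction rose to about 9 N and the ball moved no further.
- **Loose things and arm:** everything on the bench looks unmoved in the final picture, though I checked this only by eye. The arm touches nothing.

**Disagreements:**
- **Jaw position:** in the jig frame, the jaw-edge and band readings from the two cameras differed by 2–5 mm, from calibration and height effects. I relied on seeing the pointer directly against the band instead.
- **Third stroke:** it moved the jaw about 5.8 mm instead of the 5 mm intended, which caused most of the overshoot.

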